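# Hinge barrel, hole up for its pin

## Robot

A 7-joint arm with a two-finger parallel gripper is mounted at the origin on the work surface. World frame = base frame: x ahead of the robot, y to its left, z up, the work surface at z = 0. Lengths are in m, angles in rad, forces in N, time in s.
With the tool pointing down it reaches from about 0.425 to 0.925 m from the base axis. Payload 6.8 kg.
Tool frame: the origin (TCP) lies on the front face of the gripper's body, between the roots of the fingers; the fingertips stand 73 mm ahead of it and the grasp point (between the pads) lies 54 mm ahead of it (tcp_to_tips is the distance from the TCP to the fingertips, in m); z points along the fingers, x is the direction in which the jaws open and shut, and the axes are right-handed (so a half turn about z gives the same grasp; the last joint's range is limited). The gripper opens to 85 mm and grips with 20 to 120 N. Pads are 22 mm wide; open, the fingers measure 114 mm over their backs; the gripper's body (76 mm by 85 mm) begins 54 mm behind the grasp point. The pads swing forward as they close: fully open they stand 13 mm farther back than shut.
Start: joints at [-1.453, 0.477, 0.022, 1.555, -0.011, 1.109, -0.083], TCP at [0.151, 0.658, 0.304] pointing down, gripper open.
Joint ranges: [-2.96, 2.96], [-0.34, 2.1], [-1.41, 1.46], [0.24, 2.44], [-1.37, 4.51], [0.17, 1.92], [-2.96, 2.96]. Speed limits (rad/s): [2.39, 2.39, 3.14, 3.14, 3.14, 3.14, 3.14].

## Interface

Orientations are given as a unit quaternion [w, x, y, z].
In Python, from station import get_obs, read_camera, hand_in, look_for, silhouettes, tcp_to_tips gives the robot as it stands. The module is installed in compiled form; this text tells all that it offers.
- The arm moves only by the tool apply_moves, never from a script. Its argument "moves" is a list of rows, each a list of 3 entries, a list of its own where there are three numbers: the shift along the tool's x, y, z in units of 25 mm (1.0 is 25 mm), then the turn, a rotation vector about the tool's x, y, z in units of 10 degrees (1.0 is 10 degrees), then the gripper's target within -1 to 1 (fully open at 1, half-way at 0, shut at -1). In form: [[[dx, dy, dz], [rx, ry, rz], jaw], ...]. A call has 1 to 20 rows; each row is the pose to reach, as a shift and turn from the pose commanded when the call began, along the tool's axes at that moment; what a row does not reach only later rows make up. A row lasts 1/8 s, in which the tool goes at most 62.5 mm and 10.7 degrees, less where a joint would pass 70% of its speed; a pose out of reach is approached as far as the arm can. A call with a gripper value outside its range is refused whole. The fingers move at their own pace and stop on an object; "force" is the grip in N (left out, the last holds). Time passes only in rows, so rows that repeat a pose let the fingers close. It gives the time, the measured TCP pose, the force and the opening at its end, in the units of the state.
- get_obs(): the state, without advancing time (a new reading comes with each control period).
- read_camera(name): name is "scene" or "side" or "wrist"; returns a dict with "color" (480x640x3 uint8, red, green, blue), "mtx" (3x3 intrinsics, pixels), "k1" (the pictures are not rectified: a ray, as slopes to the right and down, at radius r is drawn at 1 + k1 r^2 times it, then the intrinsics apply), "eye" and "rotation" of the camera in the world; the wrist camera has in their place "hand_eye" (4x4, takes a point from camera to tool coordinates, whose origin is the TCP and whose axes are the tool frame's). Camera axes: x right, y up, looking along -z (the intrinsics and any distortion apply to the point x, -y, -z); pixel columns grow to the right and rows downward; lengths in m; the calibration is good to about 2 mm. A picture is of the moment at which its call begins: read the wrist's pose just before it. There is no depth.
- hand_in(): hands the job in, once; it reports no verdict.
Trained networks look in the newest picture that a camera, given by its name, has taken for a name from the list of things; names that differ only in an ending like _2 or _b are one class to them, and where a whole thing is asked for, a point or a joint stands for the part that bears it (a point fixed in the world has none). Each returns a list of dicts, best first, with "conf" (0 to 1); they miss things now and then, are a little off and sometimes report something else, mostly with a low value. They report only what shows in the picture. A call takes as long as a camera call. They do not tell look-alikes from the thing itself.
- look_for(camera, query): "pixel" ([row, column] in pixels, amid what is visible of it).
- silhouettes(camera, query): "mask" (480x640 bool, what is visible of it) and "pixel" ([row, column] in pixels, amid what is visible of it).
The state is a dict: "t": time; "q": joint angles; "joint_vel": joint speeds; "joint_torque": joint torques, N m; "eef_pos": TCP position; "tool_rot": TCP orientation; "contact_force": force on the tool from outside, world axes, zero at the start; "torque": the same for the moment, N m; "gripper_width": opening from 0.0 (shut) to 1.0 (fully open).
Only numpy, scipy, OpenCV 4.12 (cv2) and the standard library are available. Lean on these libraries where they do the work, as an engineer would, in place of code of your own. Each camera call takes 0.05 s, during which the arm holds its last target.

## Task

The pin for this drone's folding-arm hinge must be dropped into the barrel's blind hole, but the hole is underneath. Keeping the barrel (orange body, two round metal ends) down on the green mat, roll it along on its round ends until the blind hole faces up, then pick it up by its ends and finish while still holding it in the gripper with the hole facing straight up, about 10 cm above the mat and still. Leave everything else where it is.

Things in the scene. Friction and masses are not known exactly. Their poses are not given: they have to be found in the camera images.
- barrel: the loose hinge barrel (0.11 to 0.22 kg): two round aluminium end flanges 48 mm in diameter, 10 mm thick, joined by an orange square body 30 x 30 mm, 36 mm long; 56 mm overall. It lies on its flanges like an axle with two wheels and rolls on them; a slight rolling resistance stops it soon after a push. Origin at its centre; axes as for the centre point.
- barrel_center (a point): centre of the barrel, 24 mm above the mat while it lies there. x: along the roll axis through the flange centres (either way round); z: straight out of the blind hole. Flat outer faces of the flanges, where to grip: 28 mm from the centre along x. At the start z is 150 degrees from straight up, leaning to one side.
- barrel_hole (a point): mouth of the barrel's one blind hole, 15 mm from the centre along the barrel's z, in the middle of one of the four long faces of the orange body; 14 mm in diameter, 16 mm deep, with a black floor. The other three faces are blank. Same axes as the centre.
- motor: bystander, loose, to be left alone: small brushless drone motor standing on its base, dark steel can with a copper band, 42 mm dia x 42 mm tall; origin at the centre of its underside
- pin: bystander, loose, to be left alone: steel hinge pin standing on its 22 mm head, 13 mm shank, 37 mm tall; origin at the centre of its underside
- collar: bystander, loose, to be left alone: brass ring lying flat, 48 mm outside, 28 mm inside, 14 mm tall; origin at the centre of its underside
- camera: bystander, loose, to be left alone: grey camera module, box 34 x 44 x 38 mm with a black lens 14 mm long on its -x face; origin at the centre of its underside
- propeller: bystander, loose, to be left alone: grey two-blade propeller lying flat, 212 mm along its y axis, 12 mm tall; origin at the centre of its underside
- battery: bystander, loose, to be left alone: grey and yellow battery pack lying flat, 45 x 108 (y) x 34 mm tall; origin at the centre of its underside
- can: bystander, loose, to be left alone: yellow spray can, upright, 52 mm dia x 160 mm tall; origin at the centre of its underside
- driver: bystander, loose, to be left alone: screwdriver with a blue handle, 180 mm long along its x axis, lying on the mat; origin at the centre of its underside
- mat: the fixed green mat itself; origin at the centre of its underside, 620 x 1300 mm, 3 mm thick, lying on the table, 1300 mm along y; fixed blue bins 75 mm tall stand on its far left edge and a yellow tray 40 mm tall near its right corner; so its top is 3 mm above the table top everywhere
Mind the look-alikes: they are no part of the job. What is shaped like the barrel but purple or turquoise is not meant.

How it is judged:
On the way:
1. the barrel has been rolled along the mat (centre at least 30 mm from where it began) and lies on it with the hole up within 20 degrees (height (world z) of barrel_center below 0.034 m and angle between barrel_center's own z axis and vertical below 0.35 rad and distance of barrel_center from where it was at the start of the episode above 0.03 m and contact force between barrel and mat above 0.2 N), for 0.2 s.
At the end, for the whole second after the job is handed in: The barrel is held in the fingers over the mat (not over its farthest 120 mm, where the bins stand), touching no bystander, centre 70 to 250 mm above the table top, hole up within 15 degrees, under 30 mm/s; every bystander is within 25 mm of where it began (height (world z) of barrel_center between 0.07 and 0.25 m and angle between barrel_center's own z axis and vertical below 0.26 rad and contact force between barrel and the fingers above 0.5 N and linear speed of barrel below 0.03 m/s and x of barrel_center in the frame of mat between -0.31 and 0.19 m and y of barrel_center in the frame of mat between -0.65 and 0.65 m and contact force between barrel and motor below 0.2 N and contact force between barrel and pin below 0.2 N and contact force between barrel and collar below 0.2 N and contact force between barrel and camera below 0.2 N and contact force between barrel and propeller below 0.2 N and contact force between barrel and battery below 0.2 N and contact force between barrel and can below 0.2 N and contact force between barrel and driver below 0.2 N and distance of each of motor, pin, collar, camera, propeller, battery, can, driver from where it was at the start of the episode below 0.025 m); the arm keeps its last pose, push and grip.
It fails at once if the barrel is off the mat (centre higher than 45 mm) while its hole is not up (over 35 degrees away) (height (world z) of barrel_center above 0.045 m and angle between barrel_center's own z axis and vertical above 0.61 rad).
It fails at once if a bystander is moved more than 25 mm (distance of any of motor, pin, collar, camera, propeller, battery, can, driver from where it was at the start of the episode above 0.025 m).
It also fails if it takes over 40 s, if anything falls off the work surface, if the arm or the gripper's body presses on something with over 40 N, if the wrist force passes 120 N, or if a joint passes its speed limit or range.

## Working session

There is one attempt and no reset: what is moved stays moved. The work goes in short steps, Python scripts to look and compute and a tool call to move; the robot and the scene stay as the last step left them, time stands still between calls to the robot, and variables do not carry over. Pictures are saved under pics/ and viewed, and the job is handed in when it is done.

Besides the shell and the picture viewer there is one more tool, called by a JSON object that holds its "api" and its "payload", one argument or row to a line. apply_moves: Moves the arm, as the interface text tells. Its arguments: {"type":"object","properties":{"moves":{"type":"array"},"force":{"type":"number"}},"required":["moves"]}

```bash
mkdir -p pics
python3 - <<'E'
from station import *
import cv2
o=get_obs(); print({k:o[k] for k in('t','eef_pos','tool_rot','gripper_width','contact_force')})
for n in('scene','side','wrist'):
    c=read_camera(n); cv2.imwrite(f'pics/{n}0.png',c['color'][:,:,::-1])
    print(n,c['mtx'],c['k1'],c.get('eye'),c.get('rotation'),c.get('hand_eye'))
    for d in look_for(n,'barrel')[:5]: print(d)
E
```

```text
{'t': 0.0, 'eef_pos': array([0.15103323, 0.65741134, 0.30291399]), 'tool_rot': array([ 6.30299104e-04,  7.82267135e-01,  6.22942446e-01, -6.64795425e-04]), 'gripper_width': 1.0019853622047965, 'contact_force': array([ 0.1493762 , -1.14869624, -0.77321469])}
scene [[612.97199022   0.         315.27060202]
 [  0.         612.97199022 241.07216407]
 [  0.           0.           1.        ]] -0.0658107014749698 [ 0.94625267 -0.59882911  1.19546999] [0.93128588 0.25943212 0.06278881 0.24790956] None
{'pixel': [225.0, 351.8], 'conf': 0.91}
{'pixel': [254.3, 258.7], 'conf': 0.87}
{'pixel': [218.1, 236.2], 'conf': 0.82}
{'pixel': [221.3, 300.9], 'conf': 0.61}
side [[462.77976919   0.         329.05996673]
 [  0.         462.77976919 236.5459056 ]
 [  0.           0.           1.        ]] 0.03872220246097954 [-0.01037643  0.59669878  0.62742659] [-0.34528546 -0.18063858  0.44192471  0.80799147] None
{'pixel': [282.1, 391.6], 'conf': 0.92}
{'pixel': [254.3, 376.2], 'conf': 0.7}
{'pixel': [273.8, 329.8], 'conf': 0.67}
{'pixel': [257.7, 277.1], 'conf': 0.66}
wrist [[332.39380296   0.         323.78812089]
 [  0.         332.39380296 241.73050982]
 [  0.           0.           1.        ]] 0.0068879165228069245 None None [[ 9.99999700e-01 -7.68377996e-04 -9.29856334e-05 -5.52950749e-04]
 [-7.61473452e-04 -9.55196849e-01 -2.95970269e-01 -7.62793282e-02]
 [ 1.38597458e-04  2.95970251e-01 -9.55197148e-01 -7.06704636e-02]
 [ 0.00000000e+00  0.00000000e+00  0.00000000e+00  1.00000000e+00]]
```

View pics/scene0.png

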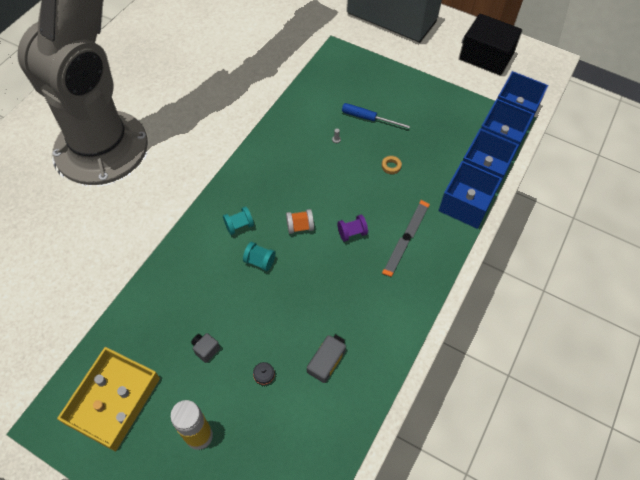

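View pics/side0.png

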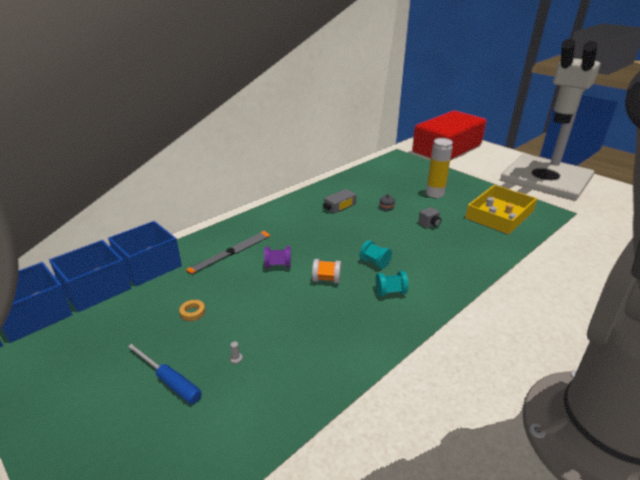

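View pics/wrist0.png

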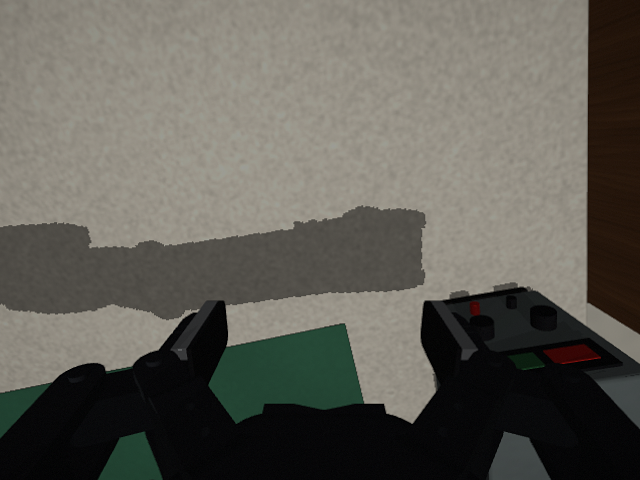

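The scene picture shows four barrel-shaped things, as [row, col]: orange at [221,301] (the target), turquoise at [218,236] and [254,259], and purple at [225,352]. I'll localise these and the bystanders, and make a close crop of the orange one.

```bash
cat > h.py <<'E'
import numpy as np, cv2
from scipy.spatial.transform import Rotation as R
from station import *
def Rq(q): return R.from_quat([q[1],q[2],q[3],q[0]]).as_matrix()
def campose(c,o=None):
    if 'hand_eye' in c and c['hand_eye'] is not None:
        T=np.eye(4);T[:3,:3]=Rq(o['tool_rot']);T[:3,3]=o['eef_pos']; T=T@np.asarray(c['hand_eye']); return T[:3,:3],T[:3,3]
    r=np.asarray(c['rotation']); return (Rq(r) if r.size==4 else r),np.asarray(c['eye'])
def ray(c,px,Rm):
    K=np.asarray(c['mtx']); u=np.array([[[px[1],px[0]]]],float)
    p=cv2.undistortPoints(u,K,np.array([c['k1'],0,0,0.]))[0,0]
    return Rm@np.array([p[0],-p[1],-1.])
def onplane(c,px,z,o=None):
    Rm,e=campose(c,o); d=ray(c,px,Rm); return e+d*(z-e[2])/d[2]
def proj(c,P,o=None):
    Rm,e=campose(c,o); p=(np.atleast_2d(P)-e)@Rm; p=p*[1,-1,-1]
    out=cv2.projectPoints(p,np.zeros(3),np.zeros(3),np.asarray(c['mtx']),np.array([c['k1'],0,0,0.]))[0][:,0]
    return out[:,::-1]
E
python3 - <<'E'
from h import *
for n in('scene','side'):
    c=read_camera(n)
    for name,z in [('barrel',.027),('motor',.024),('pin',.02),('collar',.01),('camera',.02),('propeller',.009),('battery',.02),('can',.08),('driver',.015)]:
        for d in look_for(n,name)[:4 if name=='barrel' else 1]:
            print(n,name,d,onplane(c,d['pixel'],z).round(4))
    if n=='scene': 
        im=c['color'][190:260,260:340,::-1]
    else: im=c['color'][240:310,285:365,::-1]
    cv2.imwrite(f'pics/crop_{n}.png',cv2.resize(im,None,fx=8,fy=8,interpolation=cv2.INTER_CUBIC))
E
```

```text
scene barrel {'pixel': [218.1, 235.8], 'conf': 0.86} [ 0.4251 -0.0203  0.027 ]
scene barrel {'pixel': [254.2, 259.8], 'conf': 0.79} [ 0.5229 -0.0729  0.027 ]
scene barrel {'pixel': [224.9, 298.5], 'conf': 0.71} [0.5578 0.0353 0.027 ]
scene barrel {'pixel': [227.3, 352.2], 'conf': 0.67} [0.6658 0.0904 0.027 ]
scene motor {'pixel': [374.4, 261.7], 'conf': 0.94} [ 0.671  -0.3012  0.024 ]
scene pin {'pixel': [138.1, 334.5], 'conf': 0.61} [0.5031 0.3051 0.02  ]
scene collar {'pixel': [166.9, 390.5], 'conf': 0.6} [0.6614 0.3016 0.01  ]
scene camera {'pixel': [346.3, 201.7], 'conf': 0.72} [ 0.5331 -0.3111  0.02  ]
scene propeller {'pixel': [240.1, 405.0], 'conf': 0.93} [0.7813 0.1307 0.009 ]
scene battery {'pixel': [355.9, 324.9], 'conf': 0.6} [ 0.7598 -0.2039  0.02  ]
scene can {'pixel': [424.8, 190.6], 'conf': 0.56} [ 0.6231 -0.4603  0.08  ]
scene driver {'pixel': [110.9, 357.3], 'conf': 0.69} [0.5082 0.4192 0.015 ]
side barrel {'pixel': [286.0, 392.5], 'conf': 0.83} [ 0.426  -0.0191  0.027 ]
side barrel {'pixel': [271.9, 328.4], 'conf': 0.74} [0.55   0.0438 0.027 ]
side barrel {'pixel': [255.6, 375.5], 'conf': 0.67} [ 0.5209 -0.0753  0.027 ]
side barrel {'pixel': [256.4, 279.5], 'conf': 0.66} [0.6654 0.0839 0.027 ]
side pin {'pixel': [353.0, 233.5], 'conf': 0.78} [0.5035 0.3168 0.02  ]
side collar {'pixel': [315.4, 191.4], 'conf': 0.87} [0.6476 0.3159 0.01  ]
side camera {'pixel': [218.7, 429.8], 'conf': 0.72} [ 0.54   -0.3098  0.02  ]
side propeller {'pixel': [250.4, 230.7], 'conf': 0.89} [0.782  0.1361 0.009 ]
side battery {'pixel': [198.6, 340.9], 'conf': 0.97} [ 0.7721 -0.2193  0.02  ]
side can {'pixel': [167.5, 438.8], 'conf': 0.7} [ 0.6363 -0.4742  0.08  ]
side driver {'pixel': [380.8, 175.7], 'conf': 0.79} [0.5224 0.4158 0.015 ]
```

View pics/crop_scene.png

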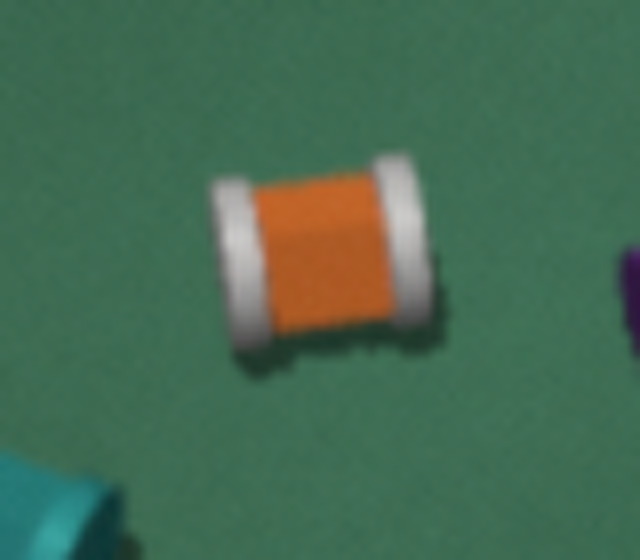

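View pics/crop_side.png

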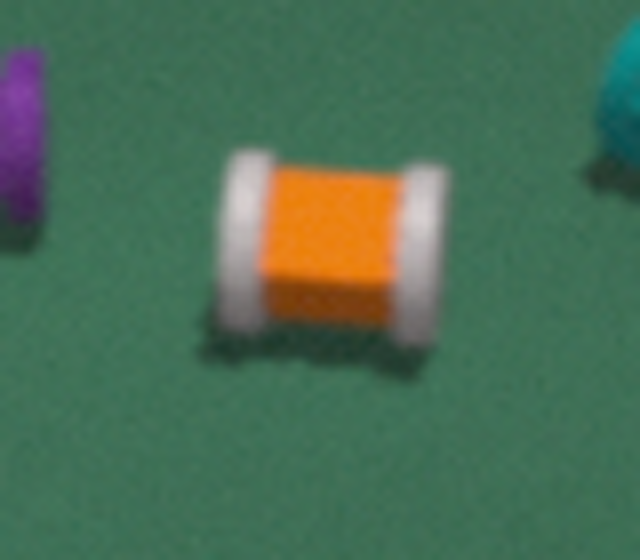

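The crops confirm the choice: orange body, aluminium flanges, two blank faces visible and no hole. Next I'll fit axis, yaw and lean side by overlaying the model.

Run:
```python
from h import *
from scipy.optimize import least_squares
cs={n:read_camera(n) for n in('scene','side')}
obs={'scene':([222.75,290.2],[220,310.6]),'side':([271.5,337.9],[270,315.9])}
# flange mid-centres are 23mm from center; find P,yaw
for n,(a,b) in obs.items():
    A,B=[onplane(cs[n],p,.027) for p in(a,b)]; print(n,A.round(4),B.round(4),(A+B)/2,np.degrees(np.arctan2(*(B-A)[1::-1])),np.linalg.norm(A-B))
def masks(n):
    c=cs[n]['color']; h=cv2.cvtColor(c,cv2.COLOR_RGB2HSV)
    m=np.zeros(c.shape[:2],bool)
    r,cc=(221,301) if n=='scene' else (270,327)
    sub=(~((h[...,0]>60)&(h[...,0]<110)&(h[...,1]>70)))
    m[r-20:r+20,cc-22:cc+22]=sub[r-20:r+20,cc-22:cc+22]; return m
def hullmask(n,p):
    x,y,yaw=p; a=np.array([np.cos(yaw),np.sin(yaw),0]);b=np.array([-a[1],a[0],0]);t=np.linspace(0,2*np.pi,40)
    P=[np.array([x,y,.027])+s*a*.028+.024*(np.cos(u)*b+np.sin(u)*np.array([0,0,1])) for s in(-1,1) for u in t]
    return P
def orange(n):
    h=cv2.cvtColor(cs[n]['color'],cv2.COLOR_RGB2HSV); m=(h[...,0]<16)&(h[...,1]>150)
    r,cc=(221,301) if n=='scene' else (270,327); z=np.zeros_like(m); z[r-20:r+20,cc-22:cc+22]=m[r-20:r+20,cc-22:cc+22]; return z
def score(x,y,yaw):
    t=0
    a=np.array([np.cos(yaw),np.sin(yaw),0]);b=np.array([-a[1],a[0],0]);u=np.linspace(0,2*np.pi,24)
    for n in cs:
        polys=[]
        for s0,s1 in((-.028,-.018),(.018,.028)):
            P=np.array([np.array([x,y,.027])+s*a+.024*(np.cos(k)*b+np.sin(k)*np.array([0,0,1])) for s in(s0,s1) for k in u])
            polys.append(proj(cs[n],P)[:,::-1])
        m=np.zeros((480*4,640*4),np.uint8)
        # orange visible = pixels orange; flanges=bright non-green
        for q in polys: cv2.fillConvexPoly(m,cv2.convexHull((q*4+2).astype(np.int32)),1)
        m=cv2.resize(m.astype(np.float32),(640,480),interpolation=cv2.INTER_AREA)
        t+=np.abs(m-F[n]).sum()
    return t
F={}
for n in cs:
    h=cv2.cvtColor(cs[n]['color'],cv2.COLOR_RGB2HSV)
    m=(h[...,1]<60)&(h[...,2]>60)
    r,cc=(221,301) if n=='scene' else (270,327); z=np.zeros(m.shape,np.float32); z[r-20:r+20,cc-22:cc+22]=m[r-20:r+20,cc-22:cc+22]; F[n]=z; print(n,m.sum(),z.sum())
from scipy.optimize import minimize
A,B=[onplane(cs['scene'],p,.027) for p in obs['scene']]
best=None
x0=[.555,.042,np.arctan2(*(B-A)[1::-1])]
r=minimize(lambda p:score(*p),x0,method='Nelder-Mead',options=dict(initial_simplex=[x0]+[np.add(x0,d) for d in([.006,0,0],[0,.006,0],[0,0,.12])],maxiter=150))
print(r.x,np.degrees(r.x[2]),r.fun)
x,y,yaw=r.x
a=np.array([np.cos(yaw),np.sin(yaw),0]);b=np.array([-a[1],a[0],0]);up=np.array([0,0,1.])
print('a',a,'b',b)
for sg in(1,-1):
    row=[]
    for n in cs:
        im=cs[n]['color'][...,::-1]; r0,c0=(190,260) if n=='scene' else (240,285)
        im=cv2.resize(im[r0:r0+70,c0:c0+80],None,fx=5,fy=5,interpolation=cv2.INTER_CUBIC)
        s=sg*b; z=.5*s-.866*up; yy=np.cross(z,a); C=np.array([x,y,.027])
        for sy,sz in((1,1),(1,-1),(-1,-1),(-1,1)):
            e=C+.015*(sy*yy+sz*z); 
            if e[2]<.027: continue
            q=(proj(cs[n],[e-.018*a,e+.018*a])[:,::-1]-[c0,r0]+.5)*5
            cv2.line(im,*[tuple(int(v) for v in k) for k in q],(255,0,0) if e[2]<.045 else (255,255,0),1)
        row.append(im)
    cv2.imwrite(f'pics/hyp_{"p" if sg>0 else "m"}.png',np.hstack(row))
```

```text
scene [0.5386 0.0308 0.027 ] [0.5749 0.0604 0.027 ] [0.55673205 0.04559477 0.027     ] 39.16796345942973 0.046776038704070245
side [0.5371 0.0281 0.027 ] [0.5731 0.0587 0.027 ] [0.5551283  0.04340124 0.027     ] 40.44128445750123 0.0473074622680266
scene 168048 227.0
side 153037 270.0
[0.55495675 0.04518227 0.68631255] 39.322812693107416 148.4375
a [0.77358796 0.63368893 0.        ] b [-0.63368893  0.77358796  0.        ]
```

View pics/hyp_p.png

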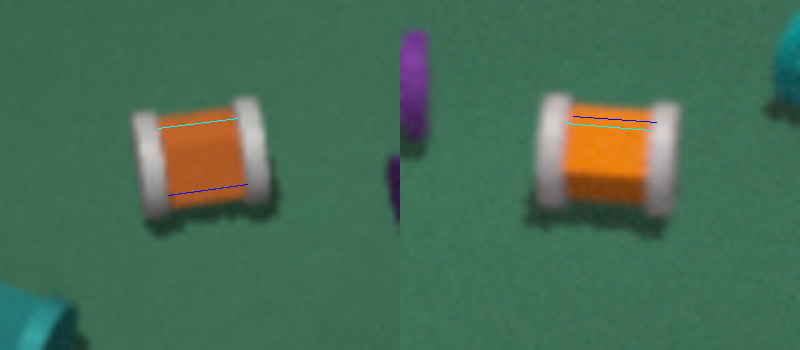

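View pics/hyp_m.png

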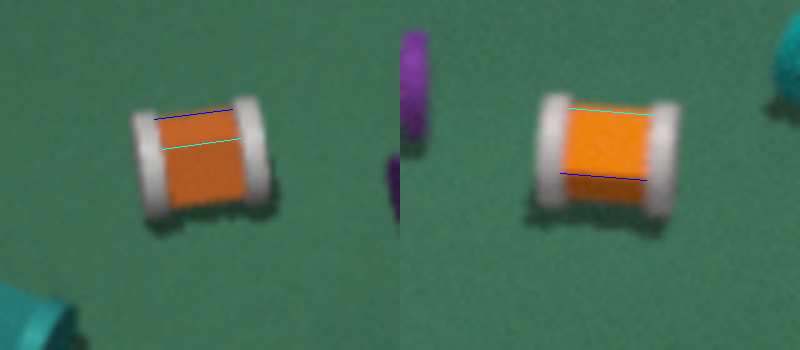

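Hypothesis "m" matches the visible edges. The hole leans toward (0.634, -0.774), so rolling toward (-0.634, +0.774) by about 63 mm brings it up. The plan is to set the jaws to about 38 mm along the axis so the two fingers push the two flanges from behind.

{"api": "apply_moves", "payload": {
  "moves": [
    [[-21.4, 22.8, 0], [0, 0, 3.78], -0.1],
    [[-21.4, 22.8, 0], [0, 0, 3.78], -0.1],
    [[-21.4, 22.8, 0], [0, 0, 3.78], -0.1],
    [[-21.4, 22.8, 0], [0, 0, 3.78], -0.1],
    [[-21.4, 22.8, 0], [0, 0, 3.78], -0.1],
    [[-21.4, 22.8, 0], [0, 0, 3.78], -0.1],
    [[-21.4, 22.8, 0], [0, 0, 3.78], -0.1],
    [[-21.4, 22.8, 0], [0, 0, 3.78], -0.1],
    [[-21.4, 22.8, 0], [0, 0, 3.78], -0.1],
    [[-21.4, 22.8, 0], [0, 0, 3.78], -0.1],
    [[-21.4, 22.8, 0], [0, 0, 3.78], -0.1],
    [[-21.4, 22.8, 0], [0, 0, 3.78], -0.1],
    [[-21.4, 22.8, 0], [0, 0, 3.78], -0.1],
    [[-21.4, 22.8, 0], [0, 0, 3.78], -0.1],
    [[-21.4, 22.8, 0], [0, 0, 3.78], -0.1],
    [[-21.4, 22.8, 0], [0, 0, 3.78], -0.1]
  ]
}}

```text
t: 3.4
eef_pos: [0.5864, 0.0105, 0.3038]
tool_rot: [-0.0, 0.941, 0.337, -0.0]
contact_force: [1.1, -0.4, 0.2]
gripper_width: 0.452
```

```bash
cat > look.py <<'E'
from h import *
import sys
o=get_obs(); c=read_camera('wrist'); cv2.imwrite(f'pics/{sys.argv[1]}.png',c['color'][...,::-1])
M=Rq(o['tool_rot'])
print('t',o['t'],'pos',o['eef_pos'].round(4),'x',M[:,0].round(3),'y',M[:,1].round(3),'z',M[:,2].round(3),'w',o['gripper_width'],'f',o['contact_force'].round(2))
try: print('tips',tcp_to_tips() if callable(tcp_to_tips) else tcp_to_tips)
except Exception as e: print(e)
for d in look_for('wrist','barrel')[:4]: print(d,onplane(c,d['pixel'],.027,o).round(4))
E
python3 look.py w1
```

```text
t 3.4 pos [0.5864 0.0105 0.3038] x [0.773 0.635 0.   ] y [ 0.635 -0.773 -0.001] z [-0.     0.001 -1.   ] w 0.45184634615455066 f [ 1.14 -0.42  0.23]
tips 0.0726
{'pixel': [143.4, 180.3], 'conf': 0.78} [ 0.4295 -0.0261  0.027 ]
{'pixel': [168.3, 320.3], 'conf': 0.7} [0.5531 0.0441 0.027 ]
{'pixel': [238.9, 225.4], 'conf': 0.7} [ 0.5209 -0.08    0.027 ]
{'pixel': [202.2, 430.8], 'conf': 0.64} [0.6653 0.091  0.027 ]
```

View pics/w1.png

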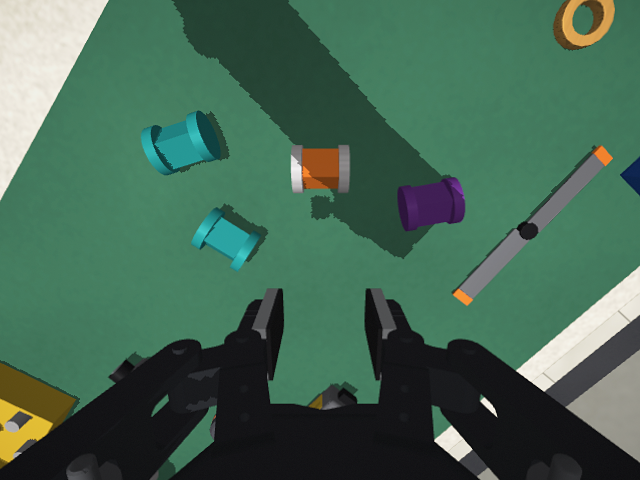

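The wrist view shows the barrel at [168,320], square to the jaws and 47 mm away along tool -y, with a lateral offset of about -4 mm. I'll descend behind it and start the push.

{"api": "apply_moves", "payload": {
  "moves": [
    [[-0.16, 0, 2], [0, 0, 0], -0.1],
    [[-0.16, 0, 4], [0, 0, 0], -0.1],
    [[-0.16, 0, 6], [0, 0, 0], -0.1],
    [[-0.16, 0, 7.5], [0, 0, 0], -0.1],
    [[-0.16, 0, 8.3], [0, 0, 0], -0.1],
    [[-0.16, 0, 8.7], [0, 0, 0], -0.1],
    [[-0.16, 0, 8.7], [0, 0, 0], -0.1],
    [[-0.16, 0, 8.7], [0, 0, 0], -0.1]
  ]
}}

```text
t: 4.5
eef_pos: [0.5847, 0.0063, 0.0877]
tool_rot: [0.0, 0.942, 0.336, 0.001]
contact_force: [-1.2, -1.3, 0.1]
gripper_width: 0.449
```

```bash
python3 look.py w2
```

```text
t 4.5 pos [0.5847 0.0063 0.0877] x [0.774 0.633 0.002] y [ 0.633 -0.774  0.001] z [ 0.002  0.    -1.   ] w 0.4489061193772096 f [-1.17 -1.3   0.06]
tips 0.0726
{'pixel': [139.1, 29.1], 'conf': 0.97} [ 0.4509 -0.0058  0.027 ]
{'pixel': [358.2, 72.7], 'conf': 0.85} [ 0.5079 -0.0838  0.027 ]
{'pixel': [295.1, 570.0], 'conf': 0.79} [0.6601 0.0818 0.027 ]
{'pixel': [206.6, 321.5], 'conf': 0.57} [0.5518 0.0437 0.027 ]
```

View pics/w2.png

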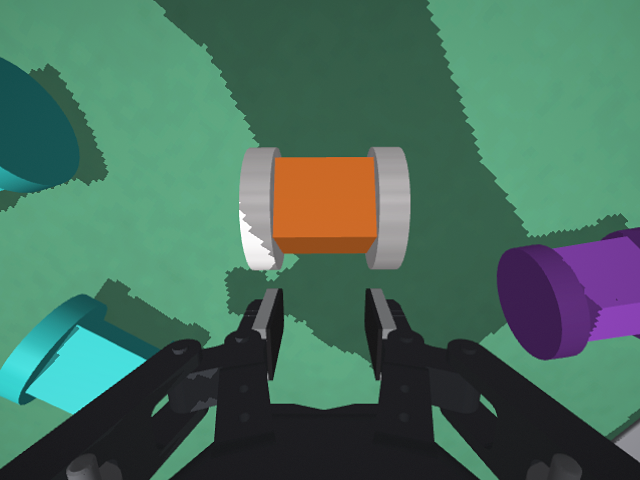

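The barrel is centred between the fingers, which line up with the flanges (wrist view [208,325]). Pushing.

{"api": "apply_moves", "payload": {
  "moves": [
    [[0, -0.2, 0], [0, 0, 0], -0.1],
    [[0, -0.4, 0], [0, 0, 0], -0.1],
    [[0, -0.55, 0], [0, 0, 0], -0.1],
    [[0, -0.7, 0], [0, 0, 0], -0.1],
    [[0, -0.85, 0], [0, 0, 0], -0.1],
    [[0, -1.0, 0], [0, 0, 0], -0.1],
    [[0, -1.15, 0], [0, 0, 0], -0.1],
    [[0, -1.3, 0], [0, 0, 0], -0.1],
    [[0, -1.45, 0], [0, 0, 0], -0.1],
    [[0, -1.6, 0], [0, 0, 0], -0.1],
    [[0, -1.75, 0], [0, 0, 0], -0.1],
    [[0, -1.9, 0], [0, 0, 0], -0.1],
    [[0, -2.0, 0], [0, 0, 0], -0.1],
    [[0, -2.05, 0], [0, 0, 0], -0.1],
    [[0, -2.05, 0], [0, 0, 0], -0.1]
  ]
}}

```text
t: 6.48
eef_pos: [0.5513, 0.046, 0.0864]
tool_rot: [-0.0, 0.942, 0.336, 0.0]
contact_force: [-0.3, 0.2, 1.0]
gripper_width: 0.447
```

```bash
python3 look.py w3
```

```text
t 6.475 pos [0.5513 0.046  0.0864] x [0.774 0.633 0.   ] y [ 0.633 -0.774 -0.   ] z [ 0.  0. -1.] w 0.4474026704675112 f [-0.3   0.21  0.99]
tips 0.0726
{'pixel': [264.4, 44.1], 'conf': 0.92} [ 0.4443 -0.0085  0.027 ]
{'pixel': [456.3, 181.4], 'conf': 0.76} [ 0.5445 -0.0615  0.027 ]
{'pixel': [230.7, 326.3], 'conf': 0.67} [0.526  0.0772 0.027 ]
{'pixel': [375.0, 594.4], 'conf': 0.57} [0.6666 0.1024 0.027 ]
```

View pics/w3.png

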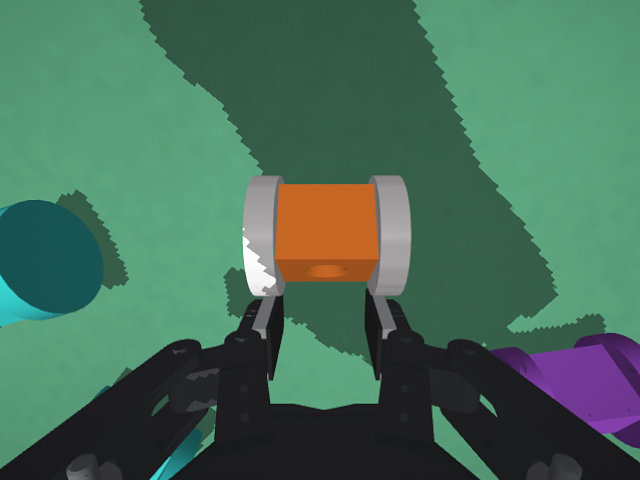

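The hole now shows on the near side at [270,327]. I'll estimate its tilt from the picture.

```bash
cat > tilt.py <<'E'
from h import *
from scipy.optimize import least_squares
import sys
rmin,rmax,hr=map(float,sys.argv[1:4])
o=get_obs(); c=read_camera('wrist'); M=Rq(o['tool_rot']); X=M[:,0]*[1,1,0];Y=M[:,1]*[1,1,0];U=np.array([0,0,1.])
X/=np.linalg.norm(X);Y/=np.linalg.norm(Y)
u=np.linspace(0,2*np.pi,180)
def f(p):
    C=o['eef_pos']*[1,1,0]+.027*U+p[0]*Y
    P=np.array([C+.023*X+.024*(np.cos(k)*Y+np.sin(k)*U) for k in u]); r=proj(c,P,o)[:,0]
    h=proj(c,[C+.015*(np.sin(p[1])*Y+np.cos(p[1])*U)],o)[0,0]
    return [r.min()-rmin,r.max()-rmax,2*(h-hr)]
for t0 in(.8,.1,-.5):
    s=least_squares(f,[-.04,t0]); 
    print('y',s.x[0],'tilt deg toward +y',np.degrees(s.x[1]),'need mm',s.x[1]*24,'res',s.fun.round(1))
E
python3 tilt.py 176 295 270.5
```

```text
y -0.03801941509000895 tilt deg toward +y 48.22078954071197 need mm 20.198677089520036 res [-0.4  0.4  0. ]
y -0.03801941509000896 tilt deg toward +y 48.220789540711515 need mm 20.198677089519844 res [-0.4  0.4 -0. ]
y -0.03801941509011082 tilt deg toward +y 48.22078953155762 need mm 20.19867708568547 res [-0.4  0.4 -0. ]
```

{"api": "apply_moves", "payload": {
  "moves": [
    [[0, -0.1, 0], [0, 0, 0], -0.1],
    [[0, -0.2, 0], [0, 0, 0], -0.1],
    [[0, -0.3, 0], [0, 0, 0], -0.1],
    [[0, -0.4, 0], [0, 0, 0], -0.1],
    [[0, -0.5, 0], [0, 0, 0], -0.1],
    [[0, -0.58, 0], [0, 0, 0], -0.1],
    [[0, -0.66, 0], [0, 0, 0], -0.1],
    [[0, -0.72, 0], [0, 0, 0], -0.1],
    [[0, -0.78, 0], [0, 0, 0], -0.1],
    [[0, -0.8, 0], [0, 0, 0], -0.1],
    [[0, -0.8, 0], [0, 0, 0], -0.1],
    [[0, -0.8, 0], [0, 0, 0], -0.1]
  ]
}}

```text
t: 8.12
eef_pos: [0.5387, 0.0614, 0.0864]
tool_rot: [-0.0, 0.942, 0.336, -0.0]
contact_force: [0.5, -0.2, 0.3]
gripper_width: 0.451
```

```bash
python3 look.py w4
```

```text
t 8.125 pos [0.5387 0.0614 0.0864] x [ 0.774  0.633 -0.   ] y [ 0.633 -0.774 -0.   ] z [-0.  0. -1.] w 0.4507711666576459 f [ 0.51 -0.16  0.31]
tips 0.0726
{'pixel': [238.2, 326.3], 'conf': 0.74} [0.5154 0.0901 0.027 ]
{'pixel': [401.7, 607.2], 'conf': 0.67} [0.671  0.1121 0.027 ]
{'pixel': [308.9, 48.8], 'conf': 0.59} [ 0.4424 -0.011   0.027 ]
```

View pics/w4.png

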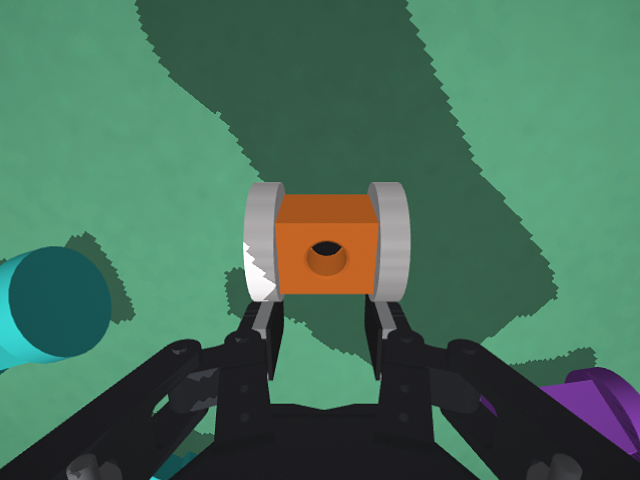

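The hole now opens upward at [258,326]. I'll measure what tilt is left.

```bash
python3 tilt.py 182 301 258.5
```

```text
y -0.03556532639679815 tilt deg toward +y 7.547311620974753 need mm 3.1614104990409544 res [-0.1  0.1 -0. ]
y -0.03556532639679033 tilt deg toward +y 7.547311622209743 need mm 3.161410499558266 res [-0.1  0.1 -0. ]
y -0.03556532639678376 tilt deg toward +y 7.547311621946195 need mm 3.1614104994478707 res [-0.1  0.1 -0. ]
```

{"api": "apply_moves", "payload": {
  "moves": [
    [[0, -0.05, 0], [0, 0, 0], -0.1],
    [[0, -0.1, 0], [0, 0, 0], -0.1],
    [[0, -0.13, 0], [0, 0, 0], -0.1],
    [[0, -0.13, 0], [0, 0, 0], -0.1],
    [[0, -0.13, 0], [0, 0, 0], -0.1]
  ]
}}

```text
t: 8.9
eef_pos: [0.5366, 0.064, 0.0864]
tool_rot: [-0.0, 0.942, 0.336, -0.0]
contact_force: [0.2, -0.4, -0.8]
gripper_width: 0.449
```

```bash
python3 look.py w5
```

```text
t 8.9 pos [0.5366 0.064  0.0864] x [ 0.774  0.633 -0.   ] y [ 0.633 -0.774 -0.   ] z [-0.  0. -1.] w 0.4488664668723081 f [ 0.19 -0.42 -0.76]
tips 0.0726
{'pixel': [315.3, 52.5], 'conf': 0.96} [ 0.443  -0.0103  0.027 ]
{'pixel': [467.9, 171.5], 'conf': 0.93} [ 0.53   -0.0534  0.027 ]
{'pixel': [404.9, 605.5], 'conf': 0.84} [0.6699 0.1131 0.027 ]
{'pixel': [242.7, 326.4], 'conf': 0.61} [0.5145 0.0912 0.027 ]
```

View pics/w5.png

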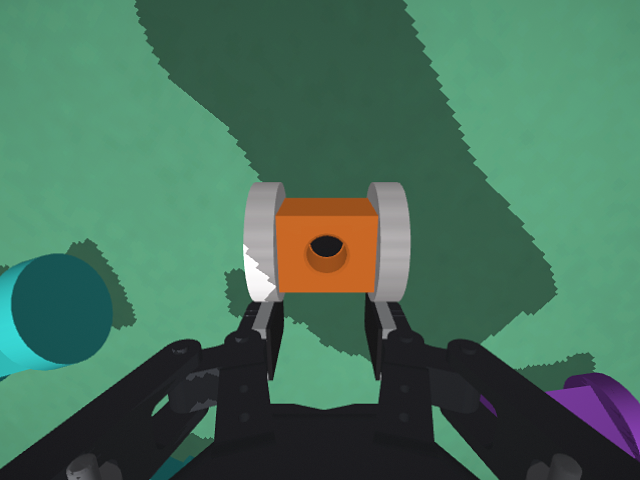

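```bash
python3 tilt.py 182 301 254
```

```text
y -0.03556758627250519 tilt deg toward +y 0.6473151941114302 need mm 0.271146754450336 res [-0.1  0.1 -0. ]
y -0.03556758627249133 tilt deg toward +y 0.6473151940572913 need mm 0.27114675442765834 res [-0.1  0.1 -0. ]
y -0.03556758627248548 tilt deg toward +y 0.6473151907955104 need mm 0.2711467530613667 res [-0.1  0.1 -0. ]
```

{"api": "apply_moves", "payload": {
  "moves": [
    [[0, 0.2, 0], [0, 0, 0], -0.1],
    [[0, 0.6, 0], [0, 0, 0], -0.1],
    [[0, 0.6, -1], [0, 0, 0], 0.5],
    [[0, 0.6, -3], [0, 0, 0], 1],
    [[0, 0, -4], [0, 0, 0], 1],
    [[0, -0.7, -4], [0, 0, 0], 1],
    [[0, -1.42, -4], [0, 0, 0], 1],
    [[0, -1.42, -4], [0, 0, 0], 1],
    [[0, -1.42, -4], [0, 0, 0], 1]
  ]
}}

```text
t: 10.18
eef_pos: [0.514, 0.0912, 0.1857]
tool_rot: [0.0, 0.942, 0.336, -0.001]
contact_force: [0.2, -0.6, -0.4]
gripper_width: 1.002
```

```bash
python3 look.py w6
```

```text
t 10.175 pos [0.514  0.0912 0.1857] x [ 0.774  0.633 -0.001] y [ 0.633 -0.774  0.   ] z [-0.001 -0.001 -1.   ] w 1.001768473346804 f [ 0.18 -0.6  -0.4 ]
tips 0.0726
{'pixel': [245.7, 324.0], 'conf': 0.82} [0.5122 0.0919 0.027 ]
{'pixel': [297.8, 139.7], 'conf': 0.8} [ 0.4301 -0.0292  0.027 ]
{'pixel': [397.4, 233.7], 'conf': 0.64} [ 0.5385 -0.0604  0.027 ]
{'pixel': [344.9, 492.7], 'conf': 0.55} [0.6688 0.1128 0.027 ]
```

View pics/w6.png

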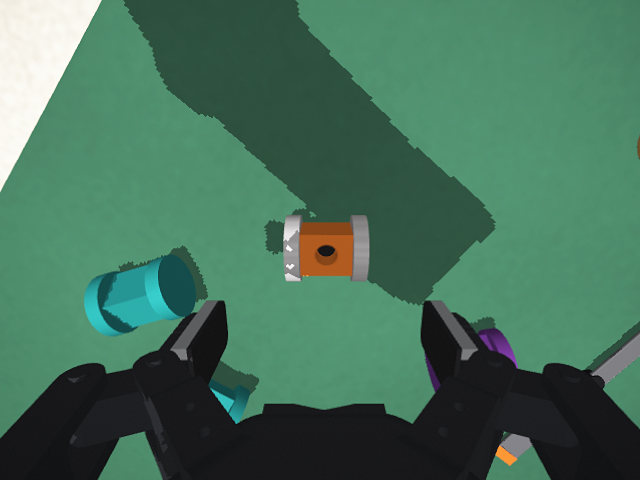

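```bash
python3 tilt.py 215 281 256
```

```text
y 0.00017090994929278773 tilt deg toward +y 3.37790157543248 need mm 1.414932103190409 res [-0.2  0.2 -0. ]
y 0.00017090994920811162 tilt deg toward +y 3.3779015757645716 need mm 1.414932103329515 res [-0.2  0.2  0. ]
y 0.00017090994928282608 tilt deg toward +y 3.377901575475161 need mm 1.414932103208287 res [-0.2  0.2  0. ]
```

The barrel sits 0.2 mm off the tool along y, with a residual tilt of 1 to 3 degrees. I'll descend and close on the ends.

{"api": "apply_moves", "payload": {
  "moves": [
    [[0.04, 0, 1.5], [0, 0, 0], 1],
    [[0.04, 0, 3], [0, 0, 0], 1],
    [[0.04, 0, 3.8], [0, 0, 0], 1],
    [[0.04, 0, 4.15], [0, 0, 0], 1],
    [[0.04, 0, 4.15], [0, 0, 0], 1],
    [[0.04, 0, 4.15], [0, 0, 0], 0.5],
    [[0.04, 0, 4.15], [0, 0, 0], 0.3],
    [[0.04, 0, 4.15], [0, 0, 0], 0.1],
    [[0.04, 0, 4.15], [0, 0, 0], -0.2],
    [[0.04, 0, 4.15], [0, 0, 0], -0.5],
    [[0.04, 0, 4.15], [0, 0, 0], -0.5],
    [[0.04, 0, 4.15], [0, 0, 0], -0.5]
  ],
  "force": 50
}}

```text
t: 11.82
eef_pos: [0.5154, 0.0922, 0.0836]
tool_rot: [-0.0, 0.942, 0.336, 0.001]
contact_force: [-1.4, -1.0, 5.3]
gripper_width: 0.649
```

```bash
python3 look.py w7
```

```text
t 11.825 pos [0.5154 0.0922 0.0836] x [0.774 0.633 0.001] y [ 0.633 -0.774  0.   ] z [ 0.001  0.001 -1.   ] w 0.6486060194538683 f [-1.41 -1.02  5.27]
tips 0.0726
{'pixel': [374.9, 43.8], 'conf': 0.72} [ 0.4335 -0.0096  0.027 ]
{'pixel': [462.9, 487.0], 'conf': 0.69} [0.6291 0.0816 0.027 ]
```

View pics/w7.png

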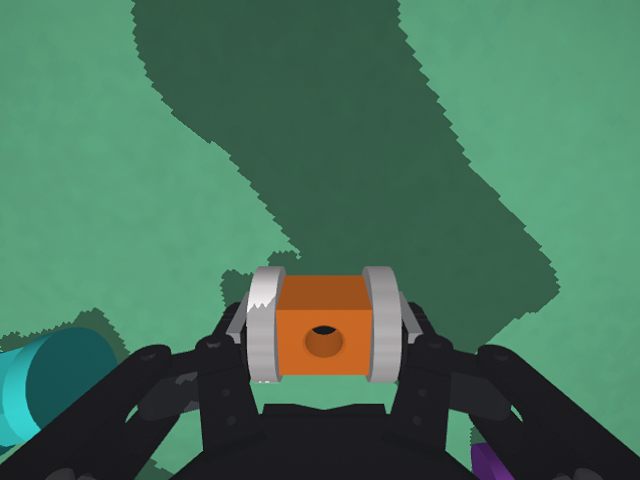

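The barrel is gripped, with the opening at about 55 mm and the hole up. Lifting.

{"api": "apply_moves", "payload": {
  "moves": [
    [[0, 0, 0], [0, 0, 0], -0.5],
    [[0, 0, -0.2], [0, 0, 0], -0.5],
    [[0, 0, -0.5], [0, 0, 0], -0.5],
    [[0, 0, -0.9], [0, 0, 0], -0.5],
    [[0, 0, -1.3], [0, 0, 0], -0.5],
    [[0, 0, -1.7], [0, 0, 0], -0.5],
    [[0, 0, -2.1], [0, 0, 0], -0.5],
    [[0, 0, -2.5], [0, 0, 0], -0.5],
    [[0, 0, -2.8], [0, 0, 0], -0.5],
    [[0, 0, -3.0], [0, 0, 0], -0.5],
    [[0, 0, -3.1], [0, 0, 0], -0.5],
    [[0, 0, -3.1], [0, 0, 0], -0.5],
    [[0, 0, -3.1], [0, 0, 0], -0.5],
    [[0, 0, -3.1], [0, 0, 0], -0.5]
  ]
}}

```text
t: 13.68
eef_pos: [0.5148, 0.0921, 0.1599]
tool_rot: [0.0, 0.942, 0.336, -0.0]
contact_force: [-0.3, -0.4, -1.7]
gripper_width: 0.647
```

```bash
python3 look.py w8
python3 - <<'E'
from h import *
ims=[]
for n in('scene','side'):
    c=read_camera(n)['color'][...,::-1]; ims.append(c); cv2.imwrite(f'pics/{n}9.png',c)
c=read_camera('scene')
for n,z in [('motor',.024),('pin',.02),('collar',.01),('camera',.02),('propeller',.009),('battery',.02),('can',.08),('driver',.015)]:
    for d in look_for('scene',n)[:1]: print(n,onplane(c,d['pixel'],z).round(3))
w=cv2.imread('pics/w8.png')
cv2.imwrite('pics/f.png',np.vstack([np.hstack([cv2.resize(ims[0],(400,300)),cv2.resize(ims[1],(400,300))]),np.hstack([cv2.resize(w,(400,300)),cv2.resize(ims[1][200:300,270:403],(400,300))])]))
E
```

```text
t 13.675 pos [0.5148 0.0921 0.1599] x [ 0.774  0.633 -0.   ] y [ 0.633 -0.774 -0.   ] z [-0. -0. -1.] w 0.6469752029637831 f [-0.32 -0.41 -1.72]
tips 0.0726
{'pixel': [314.2, 117.9], 'conf': 0.92} [ 0.4298 -0.0283  0.027 ]
{'pixel': [322.9, 320.9], 'conf': 0.7} [0.5418 0.0544 0.027 ]
{'pixel': [420.1, 457.8], 'conf': 0.62} [0.676  0.0556 0.027 ]
{'pixel': [439.5, 187.2], 'conf': 0.62} [ 0.5259 -0.0917  0.027 ]
motor [ 0.669 -0.3    0.024]
pin [0.497 0.305 0.02 ]
collar [0.663 0.321 0.01 ]
camera [ 0.542 -0.307  0.02 ]
propeller [0.78  0.13  0.009]
battery [ 0.762 -0.202  0.02 ]
can [ 0.622 -0.458  0.08 ]
driver [0.508 0.414 0.015]
```

View pics/f.png

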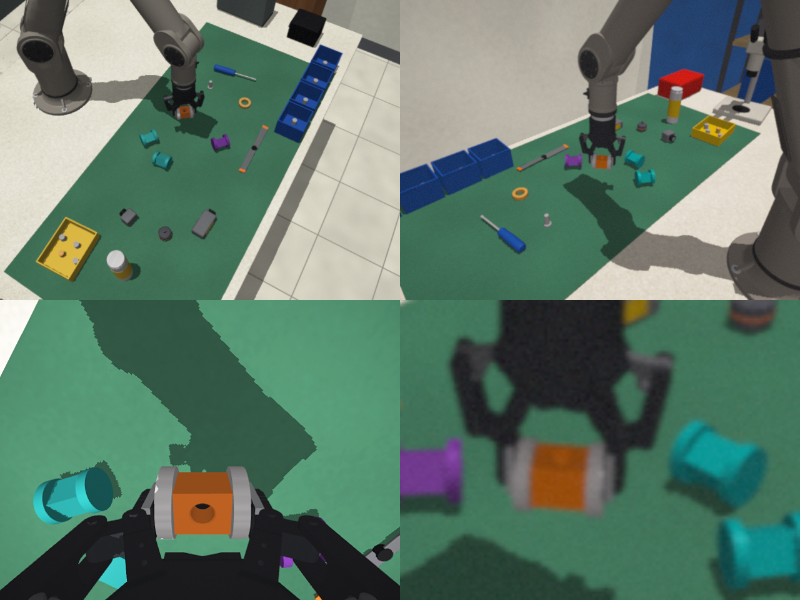

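View pics/w8.png

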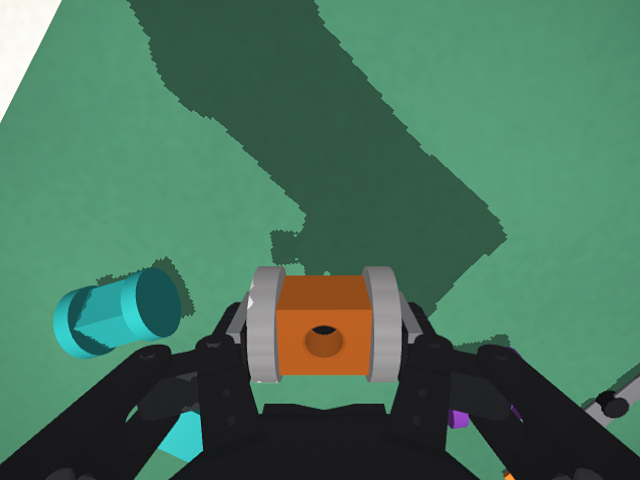

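```bash
sed 's/+.027\*U+p\[0\]/+(o["eef_pos"][2]-.0566)*U+p[0]/' tilt.py > tilt2.py; python3 tilt2.py 266 382 341; python3 -c "
from station import *
o=get_obs();print(o['t'],o['joint_vel'].round(3),o['eef_pos'])"
```

```text
y -0.00011429598907670493 tilt deg toward +y -1.4640430258246704 need mm -0.6132569085960209 res [ 0.1 -0.1 -0. ]
y -0.00011429598915827344 tilt deg toward +y -1.4640430255175583 need mm -0.613256908467378 res [ 0.1 -0.1 -0. ]
y -0.00011429598913359905 tilt deg toward +y -1.4640430256102221 need mm -0.613256908506193 res [ 0.1 -0.1 -0. ]
14.375 [ 0.001  0.001  0.     0.001  0.001 -0.001  0.002] [0.51493654 0.09211234 0.16014356]
```

```bash
python3 -c "
from station import *
print(hand_in())"
```

```text
the job is handed in; nothing more can be done
None
```

The barrel is held in the gripper by its ends with the hole facing up, about 10 cm above the mat and still. I handed the job in at about 14.4 s of the 40 s allowed; `hand_in()` gave no verdict.

- **What I did:** I used both fingers to push the two flanges and rolled the orange barrel about 60 mm along the mat. I measured the hole's tilt from the wrist camera between pushes. Then I gripped the end faces at 50 N and lifted straight up.
- **Before the lift:** the last two pictures put the hole 0.6 and 3.4 degrees from vertical while the barrel lay on the mat.
- **After the lift:** the tilt measured about 1.5 degrees. The centre was about 0.103 m above the table, the joints were at rest and the jaws had stopped on the barrel, about 55 mm open.
- **Bystanders:** seven of the eight came out within about 10 mm of their first positions in the scene camera. The collar's readout disagreed, differing by about 19 mm. I put that down to detector scatter: the two cameras already differed by about 20 mm on it at the start, and the arm never went near it. I did not check it further.

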